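Gauge a strip carrier, then index it against its stop

ROBOT

A 6-joint arm with a two-finger parallel gripper is mounted at the origin on the work surface. World frame = base frame: x ahead of the robot, y to its left, z up, the work surface at z = 0. Lengths are in m, angles in rad, forces in N, time in s.
With the tool pointing down it reaches from about 0.375 to 0.975 m from the base axis. Payload 3.8 kg.
Tool frame: the origin (TCP) lies midway between the tips of the shut fingers; the grasp point (between the pads) lies 19 mm behind it; z points along the fingers, y is the line along which they close (so a half turn about z gives the same grasp; the last joint's range is limited). The gripper opens to 85 mm and grips with 20 to 120 N. Pads are 22 mm wide; open, the fingers measure 114 mm over their backs; the gripper's body (76 mm by 85 mm) begins 54 mm behind the grasp point. The pads swing forward as they close: fully open they stand 13 mm farther back than shut.
Start: joints at [1.282, 0.264, 1.604, -0, 1.274, -0.037], TCP at [0.168, 0.654, 0.231] pointing down, gripper open.
Joint ranges: [-2.63, 2.63], [-0.94, 2.18], [0.31, 2.57], [-1.31, 4.45], [0, 2.66], [-2.55, 2.55]. Speed limits (rad/s): [2.57, 2.57, 3.14, 3.14, 3.14, 3.14].

INTERFACE

Orientations are given as a rotation vector (axis times angle).
In Python, from workcell import status, read_camera, workorder, masks_of gives the robot as it stands.
- The arm moves only by the tool drive_tool, never from a script. Its argument "rows" is a list of rows, each a list of 7 numbers: the turn, a rotation vector about the tool's x, y, z in degrees, then the shift along the tool's x, y, z in m, then the opening, from 0 (shut) to 1 (fully open). In form: [[ax, ay, az, tx, ty, tz, claw], ...]. A call has 1 to 8 rows; each row shifts and turns the commanded pose from where the row before left it, along the tool's axes as they then stand; what a row does not reach is not made up. A row lasts 1/12 s, in which the tool goes at most 41.7 mm and 7.16 degrees, less where a joint would pass 70% of its speed; a pose out of reach is approached as far as the arm can. A call is refused whole if a number of a shift passes 0.0417 or a number of a turn 7.16, either way. A call with a gripper value outside its range is refused whole. The fingers move at their own pace and stop on an object; "force" is the grip in N (left out, the last holds). Time passes only in rows, so rows that do not move let the fingers close. It gives the time, the measured TCP pose, the force, the opening and the grip force at its end, in the units of the state.
- status.read_state(): the state, without advancing time (a new reading comes with each control period).
- read_camera(name): name is "scene" or "top"; returns a dict with "color" (420x560x3 uint8, red, green, blue), "intrinsics" (3x3 intrinsics, pixels), "world_from_camera" (4x4, takes a point from camera to world coordinates). Camera axes: x right, y up, looking along -z (the intrinsics and any distortion apply to the point x, -y, -z); pixel columns grow to the right and rows downward; lengths in m; the calibration is good to about 2 mm. A picture is of the moment at which its call begins. There is no depth.
- workorder.finish_job(): hands the job in; it is judged then, once.
Trained networks look in a picture, given as the dict that the camera call returned (one of the last four; its "shot" number tells which), for a name from the list of things; names that differ only in an ending like _2 or _b are one class to them, and where a whole thing is asked for, a point or a joint stands for the part that bears it (a point fixed in the world has none). Each returns a list of dicts, best first, with "score" (0 to 1); they miss things now and then, are a little off and sometimes report something else, mostly with a low value. They report only what shows in the picture. A call takes as long as a camera call. They do not tell look-alikes from the thing itself.
- masks_of(picture, name): "mask" (420x560 bool, what is visible of it) and "bbox" ([left, top, right, bottom] in pixels, round what is visible of it).
The state is a dict: "time": time; "q": joint angles; "joint_vel": joint speeds; "joint_torque": joint torques, N m; "tool_pos": TCP position; "tcp_rot": TCP orientation; "wrist_force": force on the tool from outside, world axes, zero at the start; "torque": the same for the moment, N m; "width": opening from 0.0 (shut) to 1.0 (fully open); "grip_force": force on a finger pad.
Only numpy, scipy, OpenCV 4.12 (cv2) and the standard library are available. Lean on these libraries where they do the work, as an engineer would, in place of code of your own. Each camera call takes 0.05 s, during which the arm holds its last target. There are 200 camera calls.

TASK

First check the aluminium strip carrier in its nest: press the gauge's yellow knob gently down until the steel foot rests on the carrier's bed, keep it there for a second, then let it spring right back up. After that slide the carrier along its channel against the brass spring plunger until it bears firmly on the two red stops, without ramming it, leaving the other things on the bench where they are. Finish while still holding it there against the spring: the program ends with the robot pushing, not letting go.

Things in the scene. Friction and masses are not known exactly. Their poses are not given: they have to be found in the camera images.
- nest: Fixed black base plate (all mm): x -230..+130, y +-70, 12 thick, channel along x. Origin on the bench on the channel's centre line; +x = push direction, z up. Channel floor z 12; rails 8 high, x -160..+50, inner faces y +-21.5, outer +-31.5; channel open at its -x end, bare plate behind. Black plunger housing x +73..+119, top z 64.
- gauge_arm (a point): Centre of the top of the gauge's fixed black arm, z 96 mm, above the channel (nest x -15, y 0). The arm is 16 mm thick, spans nest x -30..0, y -66..+14, on a black post 34 x 22 mm at y -55. Keep the gripper's body clear of arm and knob when pushing at the tail.
- carrier: Loose aluminium strip carrier, 160 x 40 mm, 0.2 to 0.5 kg, lying in the channel. Origin at the centre of its underside, x along the push direction. Flat ribbed bed 16 mm thick; a 10 mm thick, 40 mm wide upright end wall at each end rises to 38 mm above the underside (top at z = 50 mm in the nest).
- carrier_nose (a point): Centre of the carrier's front (+x) face, 26 mm above its underside, at the plunger's height; 80 mm ahead of the carrier's origin. It starts 20 to 50 mm short of the stops.
- carrier_tail (a point): Centre of the carrier's rear (-x) face, 26 mm above its underside, 80 mm behind its origin: the face to push.
- stop: The two fixed red stops, each 10 mm wide, at y +-16 mm beside the plunger, from 4 to 40 mm above the channel floor. Origin midway between them on the channel floor, in the plane of their faces (nest x = +60 mm); same axes as the nest. With the carrier home its nose is in this plane. A steady push of 13 to 25 N bears on them well.
- plunger (a joint): Brass spring plunger (12 mm diameter, along the channel, 26 mm above its floor), m pressed in: 0 free, its tip then 15 mm short of the stops' faces; 0.015 when the carrier meets the stops. Spring 3 N at the start of its travel, 300 N/m, so 7.5 N at the stops; carrier friction adds 1 to 3.5 N. It pushes the carrier back if let go.
- gauge_slide (a joint): Height gauge's vertical slide, m lowered: 0 up, about 0.028 when the foot rests on the carrier's bed (travel limit 0.036). A light return spring lifts it: about 1.5 N up at 0, 3.7 N at 0.028.
- knob_top (a point): Centre of the top of the gauge's yellow knob, 24 mm diameter; 140 mm above the bench when up, over the channel at nest x = -15, y = 0. Press straight down on it.
- gauge: The gauge's moving part: steel foot (16 mm diameter), spindle and yellow knob; origin at the centre of the foot's underside, 56 mm above the bench when up (84 mm below knob_top).
- spare_carrier: Bystander: a second carrier, blue plastic, same shape, lying beside the nest. Origin under its centre.
- thumb_nut: Bystander: brass thumb nut, 24 mm diameter, 14 mm high, on the nest's base plate beside the plunger housing. Origin under its centre.
- dish: Bystander: clear shallow dish, 90 mm diameter, 16 mm high, beside the nest. Origin under its centre.
- vial: Bystander: small glass jar, 34 mm diameter, 55 mm high. Origin under its centre.
- reagent: Bystander: amber bottle, 60 mm diameter, 120 mm high. Origin under its centre.
- driver: Bystander: screwdriver lying flat. Origin under it.
- beaker: Bystander: glass cup, 68 mm diameter, 85 mm high. Origin under its centre.
Not all that is in view belongs to the job. There is more than one size of the carrier; the one meant has the size given above.

How it is judged:
On the way, in this order (a step that is already met when the one before it is completed fails the run):
1. the gauge foot rests on the carrier's bed (contact force between gauge and carrier above 0.5 N and value of joint gauge_slide between 0.025 and 0.031 m), for 0.4 s.
2. the gauge has sprung back up (value of joint gauge_slide below 0.004 m), for 0.2 s.
At the end, for the whole second after the job is handed in: The fingers still push the carrier (over 3 N): its nose is within 2 mm of the stops' faces and bears on them with over 1 N, the plunger is pressed in over 12.5 mm, the carrier lies flat in the channel (tilt under 0.06 rad, not raised over 5 mm) and still, and the gauge is back up (under 4 mm) (x of carrier_nose in the frame of stop between -0.002 and 0.003 m and contact force between carrier and stop above 1 N and contact force between the fingers and carrier above 3 N and value of joint plunger above 0.0125 m and angle between carrier's own z axis and vertical below 0.06 rad and z of carrier_nose in the frame of nest below 0.043 m and linear speed of carrier below 0.01 m/s and value of joint gauge_slide below 0.004 m); the arm keeps its last pose, push and grip.
It fails at once if the carrier is rammed against the stops (over 40 N) (contact force between carrier and stop above 40 N).
It fails at once if the gauge foot is forced on to the carrier (over 40 N) (contact force between gauge and carrier above 40 N).
It fails at once if another thing on the bench is moved over 30 mm (distance of any of spare_carrier, thumb_nut, dish, vial, reagent, driver, beaker from where it was at the start of the episode above 0.03 m).
It also fails if it takes over 51 s, if anything falls off the work surface, if the arm or the gripper's body presses on something with over 40 N, if the wrist force passes 120 N, or if a joint passes its speed limit or range.

## Working session

There is one attempt and no reset: what is moved stays moved. The work goes in short steps, Python scripts to look and compute and a tool call to move; the robot and the scene stay as the last step left them, time stands still between calls to the robot, and variables do not carry over. Pictures are saved under pics/ and viewed, at most 10 in all, crops included, and the job is handed in when it is done.

Besides the shell and the picture viewer there is one more tool, called after "Request:" as name([rows], argument=value, ...), one row to a line, values as JSON. drive_tool: Moves the arm, as the interface text tells. Its arguments: {"type":"object","properties":{"rows":{"type":"array"},"force":{"type":"number"}},"required":["rows"]}

```bash
mkdir -p pics; cat > h.py <<'E'
import numpy as np,cv2
from workcell import status, read_camera, workorder, masks_of
def ray(p,u,v):
    K=p["intrinsics"];T=np.array(p["world_from_camera"]);d=np.linalg.solve(K,[u,v,1]);d=np.array([d[0],-d[1],-d[2]])
    return T[:3,3],T[:3,:3]@d
def atz(p,u,v,z):
    o,d=ray(p,u,v);return o+d*(z-o[2])/d[2]
def proj(p,X):
    T=np.array(p["world_from_camera"]);c=T[:3,:3].T@(np.array(X)-T[:3,3]);c=np.array([c[0],-c[1],-c[2]]);q=np.array(p["intrinsics"])@c;return q[:2]/q[2]
E
python3 - <<'E'
from h import *
for n in("scene","top"):
    p=read_camera(n);cv2.imwrite(f"pics/{n}0.png",cv2.resize(p["color"][:,:,::-1],None,fx=1.42,fy=1.42,interpolation=2))
    print(n,[k for k in p], np.round(p["world_from_camera"],3).tolist(),np.array(p["intrinsics"]).round(1).tolist())
    for t in("carrier","spare_carrier","stop","gauge","nest","plunger","thumb_nut"):
        for m in masks_of(p,t)[:3]:
            ys,xs=np.nonzero(m["mask"]);print(t,round(m["score"],2),np.round(m["bbox"]),xs.mean().round(1),ys.mean().round(1),len(xs))
print(status.read_state())
E
```

```text
scene ['color', 'intrinsics', 'world_from_camera', 'shot'] [[0.52, -0.648, 0.557, 1.247], [0.854, 0.39, -0.343, -0.421], [0.005, 0.654, 0.756, 1.051], [0.0, 0.0, 0.0, 1.0]] [[446.6, 0.0, 273.3], [0.0, 446.6, 207.7], [0.0, 0.0, 1.0]]
carrier 0.82 [255. 213. 301. 241.] 280.0 224.9 600
carrier 0.72 [232. 183. 270. 205.] 250.6 194.0 343
carrier 0.6 [259. 272. 300. 302.] 280.3 288.1 523
spare_carrier 0.62 [311. 226. 361. 274.] 333.8 249.0 887
stop 0.56 [314. 195. 329. 213.] 322.1 204.3 53
gauge 0.57 [297. 189. 305. 199.] 300.5 192.3 66
gauge 0.35 [258. 211. 304. 240.] 279.8 224.4 635
gauge 0.34 [315. 194. 329. 213.] 321.4 203.2 70
nest 0.7 [225. 188. 354. 268.] 287.9 225.4 4051
plunger 0.4 [283. 171. 313. 193.] 298.0 180.8 408
plunger 0.29 [256. 212. 304. 241.] 279.1 224.6 639
top ['color', 'intrinsics', 'world_from_camera', 'shot'] [[0.005, 0.983, -0.181, 0.314], [-1.0, 0.008, 0.016, 0.046], [0.018, 0.181, 0.983, 1.327], [0.0, 0.0, 0.0, 1.0]] [[429.2, 0.0, 289.0], [0.0, 429.2, 211.9], [0.0, 0.0, 1.0]]
carrier 0.82 [259. 201. 308. 218.] 286.6 210.4 582
carrier 0.74 [315. 143. 332. 175.] 3
[... 387 characters left out ...]
154. 287. 176.] 259.9 165.2 703
{'time': 0.8, 'q': array([ 1.28209662e+00,  2.63825834e-01,  1.60399103e+00, -3.53613955e-06,
        1.27375150e+00, -3.69145270e-02]), 'joint_vel': array([ 0.00083622,  0.00232471, -0.00064443,  0.00193845, -0.0003729 ,
        0.00109698]), 'joint_torque': array([-5.23023609e-04, -5.14966142e+01, -3.67699099e+01, -1.65459969e-04,
        5.36393618e-04, -2.04993505e-06]), 'tool_pos': array([0.16817253, 0.65369723, 0.2313346 ]), 'tcp_rot': array([3.94456820e-01, 3.11672304e+00, 3.67808107e-05]), 'wrist_force': array([-0.54833977, -0.05858181,  0.24700321]), 'torque': array([0.03331156, 0.00368851, 0.04085646]), 'grip_force': 0.0, 'width': 1.0001399572031058}
```

View pics/scene0.png

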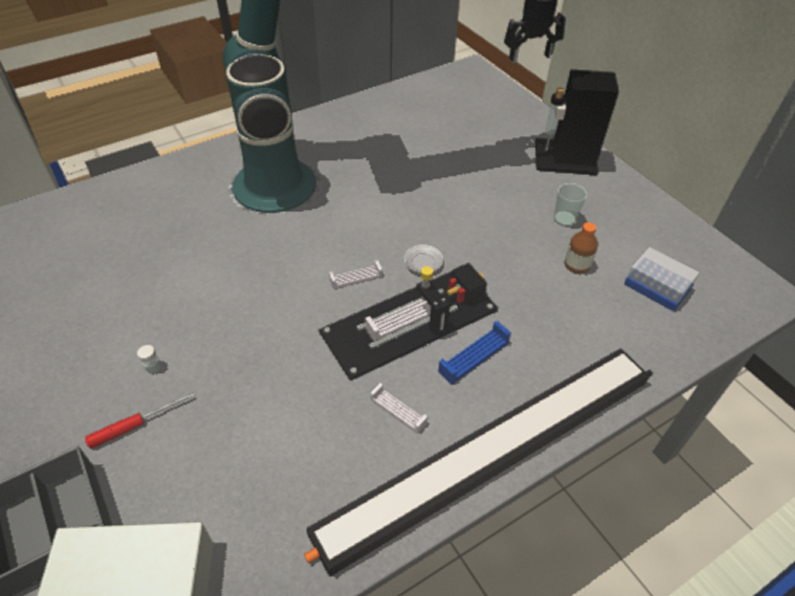

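View pics/top0.png

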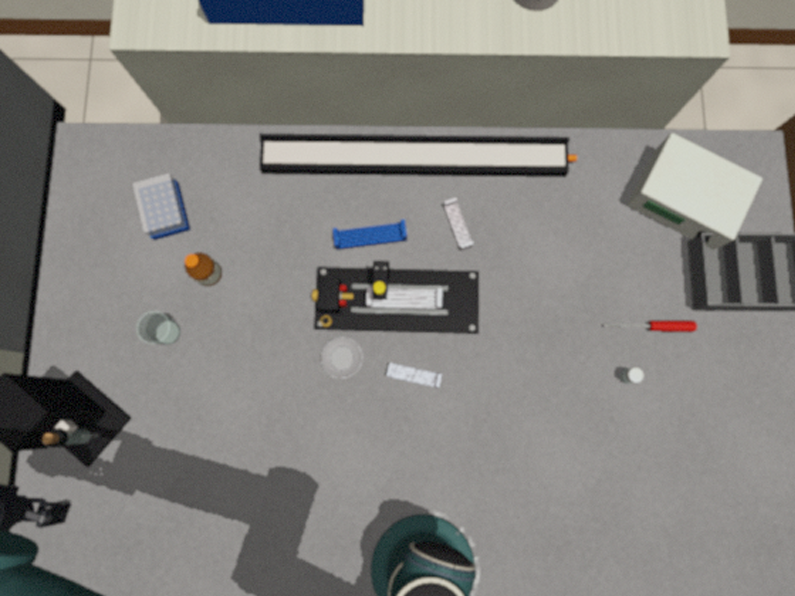

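The carrier meant lies in the black nest: (286,210) in the top picture (native pixels), (280,225) in the scene picture. The other white strips at top (321,157) and (291,263) are smaller and lie on the bench; the blue one at (260,165) is the spare. I'll confirm with a crop.

```bash
python3 - <<'E'
from h import *
from scipy.optimize import least_squares
ps={n:read_camera(n) for n in("scene","top")}
obs={}
for n,p in ps.items():
    hsv=cv2.cvtColor(p["color"],cv2.COLOR_RGB2HSV)
    x0,y0,x1,y1=(215,165,360,275) if n=="scene" else (210,175,350,245)
    y=cv2.inRange(hsv,(26,150,110),(34,255,255));y[:y0]=0;y[y1:]=0;y[:,:x0]=0;y[:,x1:]=0
    ys,xs=np.nonzero(y);obs[n]=(xs.mean(),ys.mean());print(n,"yellow",xs.min(),xs.max(),ys.min(),ys.max(),obs[n],len(xs))
    d=(hsv[...,2]<60).astype(np.uint8);m=np.zeros_like(d);m[y0:y1,x0:x1]=d[y0:y1,x0:x1]
    c=max(cv2.findContours(cv2.morphologyEx(m,cv2.MORPH_CLOSE,np.ones((5,5))),0,2)[0],key=cv2.contourArea)
    r=cv2.minAreaRect(c);print(r,cv2.boxPoints(r).round(1).tolist())
    if n=="top": 
        for b in cv2.boxPoints(r): print(atz(p,*b,.012).round(4))
o1,d1=ray(ps["scene"],*obs["scene"]);o2,d2=ray(ps["top"],*obs["top"])
A=np.c_[d1,-d2];s=np.linalg.lstsq(A,o2-o1,rcond=None)[0];print("knob",(o1+d1*s[0]).round(4),(o2+d2*s[1]).round(4))
c=lambda p,a:cv2.resize(p["color"][a[1]:a[3],a[0]:a[2],::-1],None,fx=5,fy=5,interpolation=cv2.INTER_CUBIC)
cv2.imwrite("pics/c_top.png",c(ps["top"],(205,175,350,245)));cv2.imwrite("pics/c_scene.png",c(ps["scene"],(215,165,360,275)))
E
```

```text
<stdin>:9: RuntimeWarning: Mean of empty slice.
  ret = ret.dtype.type(ret / rcount)
Traceback (most recent call last):
ValueError: zero-size array to reduction operation minimum which has no identity
```

```bash
cat > m.py <<'E'
from h import *
ps={n:read_camera(n) for n in("scene","top")}
obs={}
for n,p in ps.items():
    hsv=cv2.cvtColor(p["color"],cv2.COLOR_RGB2HSV)
    x0,y0,x1,y1=(215,165,360,275) if n=="scene" else (210,175,350,245)
    y=cv2.inRange(hsv,(22,150,90),(36,255,255));b=(293,183,309,203) if n=="scene" else (258,193,277,213)
    w=np.zeros_like(y);w[b[1]:b[3],b[0]:b[2]]=y[b[1]:b[3],b[0]:b[2]]
    ys,xs=np.nonzero(w);obs[n]=(xs.mean(),ys.mean());print(n,"yellow",xs.min(),xs.max(),ys.min(),ys.max(),obs[n],len(xs))
    d=(hsv[...,2]<60).astype(np.uint8);m=np.zeros_like(d);m[y0:y1,x0:x1]=d[y0:y1,x0:x1]
    c=max(cv2.findContours(cv2.morphologyEx(m,cv2.MORPH_CLOSE,np.ones((5,5))),0,2)[0],key=cv2.contourArea)
    r=cv2.minAreaRect(c);print(r)
    if n=="top":
        for b in cv2.boxPoints(r): print(b,atz(p,*b,.012).round(4))
o1,d1=ray(ps["scene"],*obs["scene"]);o2,d2=ray(ps["top"],*obs["top"])
A=np.c_[d1,-d2];s=np.linalg.lstsq(A,o2-o1,rcond=None)[0];print("knob",(o1+d1*s[0]).round(4),(o2+d2*s[1]).round(4))
c=lambda p,a:cv2.resize(p["color"][a[1]:a[3],a[0]:a[2],::-1],None,fx=5,fy=5,interpolation=cv2.INTER_CUBIC)
cv2.imwrite("pics/c_top.png",c(ps["top"],(205,175,350,245)));cv2.imwrite("pics/c_scene.png",c(ps["scene"],(215,165,360,275)))
E
python3 m.py
```

```text
scene yellow 297 304 188 196 (np.float64(299.9807692307692), np.float64(191.76923076923077)) 52
((287.7184143066406, 225.67408752441406), (40.45533752441406, 119.9592056274414), 65.11963653564453)
top yellow 263 271 198 207 (np.float64(266.7162162162162), np.float64(202.16216216216216)) 74
((278.8234558105469, 208.6494598388672), (113.32333374023438, 47.0106201171875), 1.1691392660140991)
[221.69397 230.99376] [0.4946 0.2316 0.012 ]
[222.6532  183.99294] [0.6437 0.2335 0.012 ]
[335.95294 186.30516] [ 0.6393 -0.1235  0.012 ]
[334.9937  233.30598] [ 0.4898 -0.1182  0.012 ]
knob [0.5607 0.0894 0.1348] [0.5609 0.0898 0.1349]
```

View pics/c_top.png

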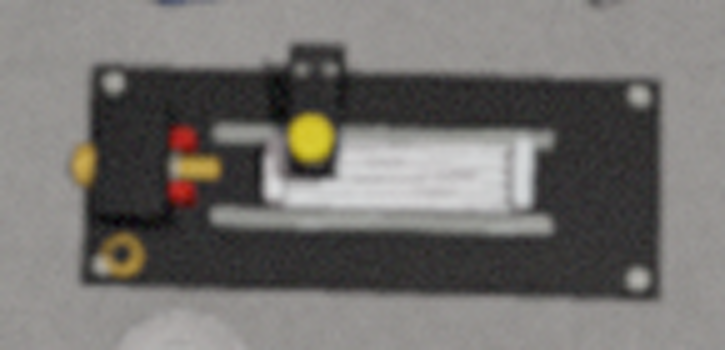

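View pics/c_scene.png

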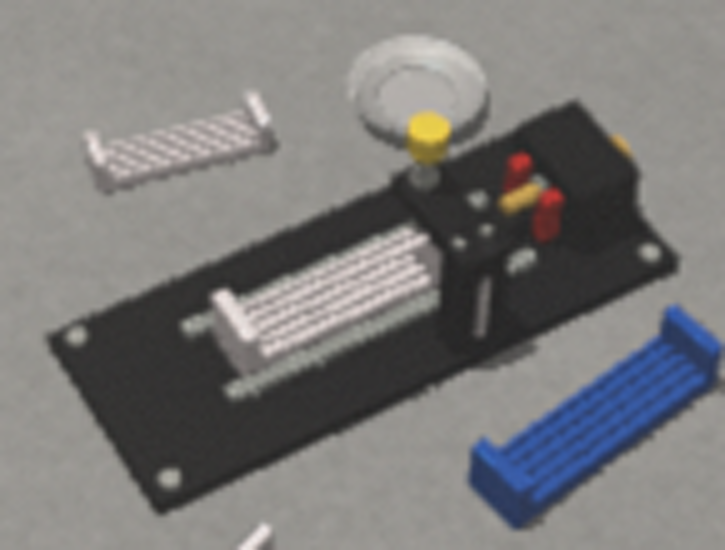

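The crops confirm it: the full-size (160 x 40) white carrier sits in the rails, tail wall on the right at top-crop (535,172), nose near (265,172) pointing at the brass plunger and red stops (180,165). Yellow knob at (310,138); the loose white strips are clearly shorter.

```bash
python3 - <<'E'
from h import *
from scipy.optimize import least_squares
P={n:read_camera(n) for n in("scene","top")}
S=lambda u,v:(215+u/5-.4,165+v/5-.4); T=lambda u,v:(205+u/5-.4,175+v/5-.4)
def W(v,X):
    c,s=np.cos(v[2]),np.sin(v[2]);return [v[0]+c*X[0]-s*X[1],v[1]+s*X[0]+c*X[1],X[2]]
def pts(v):
    i=v[3];a,b=-.23+i,.13-i;w=.07-i;z=.013
    L=[("top",T(113,82),(b,-w,z)),("top",T(640,95),(a,-w,z)),("top",T(637,278),(a,w,z)),("top",T(100,264),(b,w,z)),
     ("scene",S(75,336),(a,w,z)),("scene",S(170,478),(a,-w,z)),("scene",S(650,252),(b,-w,z)),
     ("top",(266.7,202.2),(-.015,0,.138)),("scene",(300,191.8),(-.015,0,.135)),
     ("top",T(95,65),(.13,-.07,.012)),("top",T(658,80),(-.23,-.07,.012)),("top",T(658,297),(-.23,.07,.012)),("top",T(84,283),(.13,.07,.012)),("scene",S(50,338),(-.23,.07,.012))]
    return np.array([proj(P[n],W(v,X))-np.array(o) for n,o,X in L])
r=least_squares(lambda v:pts(v).ravel(),[.565,.1,1.57,.012],loss="soft_l1");v=r.x;print(v.round(4),pts(v).round(1).tolist())
def nest(X):c,s=np.cos(v[2]),np.sin(v[2]);d=X[:2]-v[:2];return (c*d[0]+s*d[1],-s*d[0]+c*d[1])
print("knob world",np.round(W(v,(-.015,0,.14)),4))
print("tail top outer edge", [np.round(nest(atz(P["top"],*T(535,k),.05)),4) for k in(140,172,207)], "nose",np.round(nest(atz(P["top"],*T(265,172),.05)),4))
print("scene tail",[np.round(nest(atz(P["scene"],*S(*k),.05)),4) for k in((213,295),(262,357))])
E
```

```text
[0.5609 0.1053 1.5519 0.0135] [[-0.7, 0.4], [-0.1, 0.7], [0.4, -0.3], [0.0, -0.3], [0.1, 1.1], [-0.7, 0.5], [0.2, -0.0], [-0.2, -0.2], [0.2, -0.2], [-1.2, -0.4], [0.6, -0.3], [0.5, 0.3], [-1.3, 0.2], [-1.1, -0.4]]
knob world [0.5606 0.0903 0.14  ]
tail top outer edge [array([-0.1485, -0.0202]), array([-0.1488, -0.0004]), array([-0.1491,  0.0212])] nose [0.0148 0.004 ]
scene tail [array([-0.1435,  0.0203]), array([-0.1413, -0.0326])]
```

Request:
drive_tool([
  [0,0,0,-0.029,-0.025,0,0],
  [0,0,0,-0.029,-0.025,0,0],
  [0,0,0,-0.029,-0.025,0,0],
  [0,0,0,-0.029,-0.025,0,0],
  [0,0,0,-0.029,-0.025,0,0],
  [0,0,0,-0.029,-0.025,0,0],
  [0,0,0,-0.029,-0.025,0,0],
  [0,0,0,-0.029,-0.025,0,0],
], force=40)

```text
time: 1.77
tool_pos: [0.3437, 0.4006, 0.2315]
tcp_rot: [0.394, 3.116, 0.001]
wrist_force: [1.1, 0.0, 0.3]
width: -0.002
grip_force: 0.0
```

Request:
drive_tool([
  [0,0,0,-0.029,-0.025,0,0],
  [0,0,0,-0.029,-0.025,0,0],
  [0,0,0,-0.029,-0.025,0,0],
  [0,0,0,-0.029,-0.025,0,0],
  [0,0,0,-0.029,-0.025,0,0],
  [0,0,0,-0.029,-0.025,0,0],
  [0,0,0,-0.029,-0.025,0,0],
  [0,0,0,-0.029,-0.025,0,0],
])

```text
time: 2.43
tool_pos: [0.5187, 0.149, 0.2316]
tcp_rot: [0.395, 3.116, 0.001]
wrist_force: [0.2, 1.4, 0.2]
width: -0.0
grip_force: 0.0
```

Request:
drive_tool([
  [0,0,7,0,0,0,0],
  [0,0,7,0,0,0,0],
  [0,0,7,0,0,0,0],
  [0,0,7,0,0,0,0],
  [0,0,7,0,0,0,0],
  [0,0,7,0,0,0,0],
  [0,0,7,0,0,0,0],
  [0,0,7,0,0,0,0],
])

```text
time: 3.1
tool_pos: [0.5179, 0.1507, 0.2314]
tcp_rot: [1.819, 2.561, 0.0]
wrist_force: [0.3, 0.7, 0.3]
width: 0.0
grip_force: 0.0
```

Request:
drive_tool([
  [0,0,7,0,0,0,0],
  [0,0,7,0,0,0,0],
  [0,0,6.7,0,0,0,0],
  [0,0,0,0,0,0,0],
  [0,0,0,0,0,0,0],
])

```text
time: 3.52
tool_pos: [0.5179, 0.1507, 0.2314]
tcp_rot: [2.24, 2.203, 0.0]
wrist_force: [-0.3, -0.2, -0.4]
width: 0.0
grip_force: 0.0
```

Request:
drive_tool([
  [0,0,0,-0.015,0.011,0,0],
  [0,0,0,-0.015,0.011,0.015,0],
  [0,0,0,-0.015,0.011,0.02,0],
  [0,0,0,-0.0147,0.0107,0.02,0],
  [0,0,0,0,0,0.02,0],
  [0,0,0,0,0,0,0],
  [0,0,0,0,0,0,0],
])

```text
time: 4.1
tool_pos: [0.5592, 0.0899, 0.155]
tcp_rot: [-2.24, -2.199, 0.004]
wrist_force: [0.0, 0.4, 0.1]
width: 0.003
grip_force: 0.0
```

```bash
python3 - <<'E'
from h import *
print(status.read_state()["tool_pos"])
a=read_camera("scene")["color"][130:250,230:380,::-1];b=read_camera("top")["color"][160:240,200:350,::-1]
cv2.imwrite("pics/k.png",cv2.resize(np.vstack([a]),None,fx=5,fy=5,interpolation=2))
E
```

```text
[0.55916592 0.08993592 0.15498183]
```

View pics/k.png

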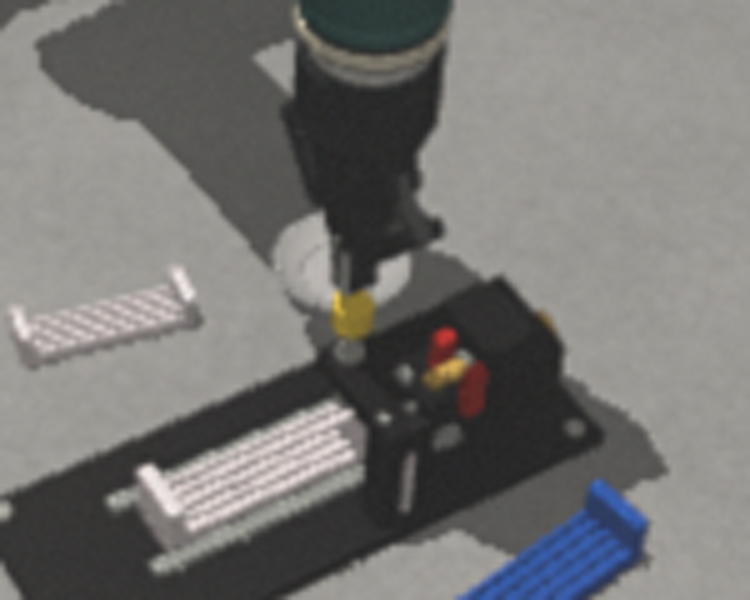

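The shut fingertips stand right over the yellow knob (crop (352,290)), clear of the arm. Pressing down.

Request:
drive_tool([
  [0,0,0,0,0.001,0.005,0],
  [0,0,0,0,0,0.005,0],
  [0,0,0,0,0,0.004,0],
  [0,0,0,0,0,0.004,0],
  [0,0,0,0,0,0.004,0],
  [0,0,0,0,0,0.004,0],
  [0,0,0,0,0,0.004,0],
  [0,0,0,0,0,0.004,0],
])

```text
time: 4.87
tool_pos: [0.5616, 0.0904, 0.1222]
tcp_rot: [-2.243, -2.199, -0.001]
wrist_force: [-0.6, 1.7, 2.3]
width: 0.003
grip_force: 1.5
```

Request:
drive_tool([
  [0,0,0,0,0,0.003,0],
  [0,0,0,0,0,0.001,0],
  [0,0,0,0,0,0.001,0],
  [0,0,0,0,0,0.001,0],
  [0,0,0,0,0,0,0],
  [0,0,0,0,0,0,0],
])

```text
time: 5.37
tool_pos: [0.5616, 0.0904, 0.1165]
tcp_rot: [2.243, 2.199, 0.001]
wrist_force: [-0.4, 3.4, 3.1]
width: -0.003
grip_force: 1.6
```

Request:
drive_tool([
  [0,0,0,0,0,0.001,0],
  [0,0,0,0,0,0.001,0],
  [0,0,0,0,0,0.001,0],
  [0,0,0,0,0,0,0],
])

```text
time: 5.7
tool_pos: [0.5615, 0.0902, 0.1132]
tcp_rot: [2.243, 2.199, 0.0]
wrist_force: [-0.6, 3.0, 3.9]
width: -0.002
grip_force: 1.8
```

Request:
drive_tool([
  [0,0,0,0,0,0.001,0],
  [0,0,0,0,0,0,0],
  [0,0,0,0,0,0,0],
])

```text
time: 5.95
tool_pos: [0.5615, 0.0902, 0.1123]
tcp_rot: [2.243, 2.199, 0.0]
wrist_force: [1.0, 3.6, 3.6]
width: 0.002
grip_force: 1.8
```

Request:
drive_tool([
  [0,0,0,0,0,0.0007,0],
  [0,0,0,0,0,0,0],
  [0,0,0,0,0,0,0],
])

```text
time: 6.2
tool_pos: [0.5616, 0.0902, 0.112]
tcp_rot: [2.243, 2.199, 0.0]
wrist_force: [-1.4, 3.2, 6.1]
width: -0.002
grip_force: 2.9
```

Request:
drive_tool([
  [0,0,0,0,0,0.0005,0],
  [0,0,0,0,0,0,0],
  [0,0,0,0,0,0,0],
  [0,0,0,0,0,0,0],
  [0,0,0,0,0,0,0],
  [0,0,0,0,0,0,0],
  [0,0,0,0,0,0,0],
  [0,0,0,0,0,0,0],
])

```text
time: 6.87
tool_pos: [0.5616, 0.0902, 0.112]
tcp_rot: [2.243, 2.199, 0.001]
wrist_force: [-1.8, 2.8, 8.9]
width: 0.001
grip_force: 4.1
```

Request:
drive_tool([
  [0,0,0,0,0,0,0],
  [0,0,0,0,0,0,0],
  [0,0,0,0,0,0,0],
  [0,0,0,0,0,0,0],
  [0,0,0,0,0,0,0],
  [0,0,0,0,0,0,0],
])

```text
time: 7.37
tool_pos: [0.5616, 0.0902, 0.112]
tcp_rot: [2.243, 2.199, 0.001]
wrist_force: [-1.8, 3.5, 8.0]
width: -0.0
grip_force: 4.1
```

Foot on the bed at about 5 N for over a second. Releasing upward.

Request:
drive_tool([
  [0,0,0,0,0,-0.005,0],
  [0,0,0,0,0,-0.006,0],
  [0,0,0,0,0,-0.008,0],
  [0,0,0,0,0,-0.01,0],
  [0,0,0,0,0,-0.01,0],
  [0,0,0,0,0,-0.02,0],
  [0,0,0,0,0,-0.02,0],
  [0,0,0,0,0,-0.015,0],
])

```text
time: 8.03
tool_pos: [0.5613, 0.0897, 0.2069]
tcp_rot: [2.243, 2.199, -0.001]
wrist_force: [-0.3, 0.4, 0.6]
width: -0.001
grip_force: 0.0
```

```bash
sed -i 's/c_top/d_top/;s/c_scene/d_scene/' m.py; python3 m.py | grep -i -E "yellow|knob"
```

```text
scene yellow 297 303 188 196 (np.float64(299.79245283018867), np.float64(192.03773584905662)) 53
top yellow 270 270 202 202 (np.float64(270.0), np.float64(202.0)) 1
knob [0.5641 0.0863 0.1386] [0.5609 0.0804 0.1377]
```

Request:
drive_tool([
  [0,0,0,-0.028,0,0,0],
  [0,0,0,-0.035,0,0,0],
  [0,0,0,-0.035,0,0,0],
  [0,0,0,-0.035,0,0,0],
  [0,0,0,-0.032,0,0,0],
  [0,0,0,0,0,0.03,0],
  [0,0,0,0,0,0.035,0],
  [0,0,0,0,0,0.035,0],
])

```text
time: 8.8
tool_pos: [0.558, -0.0761, 0.104]
tcp_rot: [2.244, 2.197, 0.001]
wrist_force: [0.1, -0.2, -0.0]
width: 0.001
grip_force: 0.0
```

Request:
drive_tool([
  [0,0,0,0,0,0.03,0],
  [0,0,0,0,0,0.02,0],
  [0,0,0,0,0,0.02,0],
  [0,0,0,0,0,0.011,0],
  [0,0,0,0,0,0,0],
  [0,0,0,0,0,0,0],
])

```text
time: 9.3
tool_pos: [0.5572, -0.0747, 0.0232]
tcp_rot: [-2.242, -2.198, 0.002]
wrist_force: [0.9, 0.9, 1.1]
width: -0.001
grip_force: 0.0
```

```bash
python3 - <<'E'
from h import *
a=read_camera("scene")["color"][150:270,210:360,::-1];b=read_camera("top")["color"][160:240,205:355,::-1]
cv2.imwrite("pics/t.png",cv2.resize(np.vstack([a,b]),None,fx=3,fy=3,interpolation=2))
E
```

```text
(no output)
```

View pics/t.png

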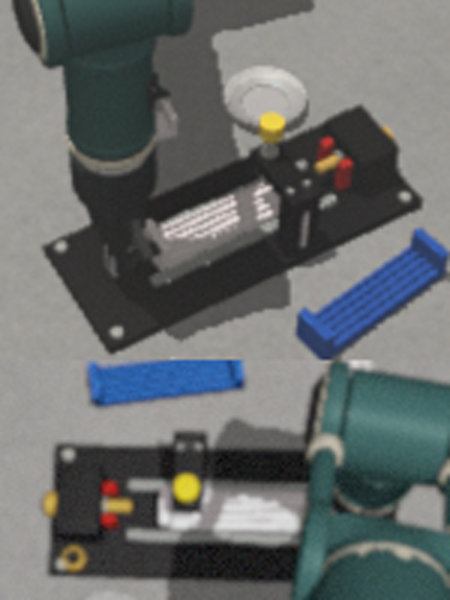

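Knob is up (crop (272,125)); fingers stand just behind the tail wall (crop (125,250)). Pushing.

Request:
drive_tool([
  [0,0,0,0.004,0,-0.002,0],
  [0,0,0,0.004,0,0,0],
  [0,0,0,0.004,0,0,0],
  [0,0,0,0.003,0,0,0],
  [0,0,0,0.003,0,0,0],
  [0,0,0,0.003,0,0,0],
  [0,0,0,0.003,0,0,0],
  [0,0,0,0.003,0,0,0],
])

```text
time: 10.07
tool_pos: [0.5586, -0.0476, 0.0261]
tcp_rot: [2.243, 2.2, -0.001]
wrist_force: [0.3, -1.8, 0.5]
width: 0.002
grip_force: 0.7
```

Request:
drive_tool([
  [0,0,0,0.003,0,0,0],
  [0,0,0,0.003,0,0,0],
  [0,0,0,0.003,0,0,0],
  [0,0,0,0.003,0,0,0],
  [0,0,0,0.003,0,0,0],
  [0,0,0,0.003,0,0,0],
  [0,0,0,0.003,0,0,0],
])

```text
time: 10.65
tool_pos: [0.5591, -0.0266, 0.0261]
tcp_rot: [-2.243, -2.199, 0.0]
wrist_force: [0.9, -0.3, -0.3]
width: 0.001
grip_force: 0.7
```

Request:
drive_tool([
  [0,0,0,0.002,0,0,0],
  [0,0,0,0.002,0,0,0],
  [0,0,0,0.002,0,0,0],
  [0,0,0,0.001,0,0,0],
  [0,0,0,0.001,0,0,0],
])

```text
time: 11.07
tool_pos: [0.5592, -0.0188, 0.0261]
tcp_rot: [2.243, 2.2, -0.0]
wrist_force: [-0.0, -5.4, -0.4]
width: -0.0
grip_force: 2.2
```

Request:
drive_tool([
  [0,0,0,0.001,0,0,0],
  [0,0,0,0.001,0,0,0],
  [0,0,0,0.001,0,0,0],
  [0,0,0,0.001,0,0,0],
])

```text
time: 11.4
tool_pos: [0.5593, -0.0152, 0.0261]
tcp_rot: [2.243, 2.199, -0.001]
wrist_force: [-0.1, -4.8, -0.6]
width: -0.001
grip_force: 2.6
```

Request:
drive_tool([
  [0,0,0,0.001,0,0,0],
  [0,0,0,0.001,0,0,0],
  [0,0,0,0.001,0,0,0],
  [0,0,0,0.001,0,0,0],
])

```text
time: 11.73
tool_pos: [0.5594, -0.0115, 0.0261]
tcp_rot: [2.242, 2.199, -0.001]
wrist_force: [0.3, -6.7, -0.8]
width: -0.002
grip_force: 3.2
```

Request:
drive_tool([
  [0,0,0,0.001,0,0,0],
  [0,0,0,0.001,0,0,0],
  [0,0,0,0,0,0,0],
])

```text
time: 11.98
tool_pos: [0.5594, -0.0094, 0.026]
tcp_rot: [2.242, 2.199, -0.001]
wrist_force: [0.3, -6.1, -1.4]
width: 0.002
grip_force: 3.0
```

Request:
drive_tool([
  [0,0,0,0.001,0,0,0],
  [0,0,0,0.001,0,0,0],
  [0,0,0,0,0,0,0],
])

```text
time: 12.23
tool_pos: [0.5595, -0.0076, 0.0261]
tcp_rot: [2.242, 2.199, -0.001]
wrist_force: [1.0, -6.9, -1.2]
width: 0.002
grip_force: 3.3
```

Request:
drive_tool([
  [0,0,0,0.001,0,0,0],
  [0,0,0,0.001,0,0,0],
  [0,0,0,0,0,0,0],
])

```text
time: 12.48
tool_pos: [0.5595, -0.0058, 0.0261]
tcp_rot: [2.242, 2.199, -0.002]
wrist_force: [0.2, -6.7, -1.1]
width: -0.001
grip_force: 3.6
```

Request:
drive_tool([
  [0,0,0,0.001,0,0,0],
  [0,0,0,0.001,0,0,0],
  [0,0,0,0,0,0,0],
])

```text
time: 12.73
tool_pos: [0.5595, -0.0039, 0.026]
tcp_rot: [2.242, 2.199, -0.002]
wrist_force: [0.0, -8.1, -1.4]
width: 0.002
grip_force: 3.9
```

Request:
drive_tool([
  [0,0,0,0.001,0,0,0],
  [0,0,0,0,0,0,0],
])

```text
time: 12.9
tool_pos: [0.5596, -0.0038, 0.0261]
tcp_rot: [2.241, 2.199, -0.004]
wrist_force: [-0.7, -11.4, 0.1]
width: -0.003
grip_force: 5.6
```

The TCP has stopped and force is rising: the stops are met. Building up the steady push.

Request:
drive_tool([
  [0,0,0,0.0007,0,0,0],
  [0,0,0,0,0,0,0],
  [0,0,0,0,0,0,0],
  [0,0,0,0,0,0,0],
])

```text
time: 13.23
tool_pos: [0.5595, -0.0038, 0.0261]
tcp_rot: [2.24, 2.199, -0.005]
wrist_force: [0.1, -13.6, -1.1]
width: -0.003
grip_force: 6.8
```

Request:
drive_tool([
  [0,0,0,0.0005,0,0,0],
  [0,0,0,0,0,0,0],
  [0,0,0,0,0,0,0],
  [0,0,0,0,0,0,0],
  [0,0,0,0,0,0,0],
  [0,0,0,0,0,0,0],
])

```text
time: 13.73
tool_pos: [0.5595, -0.0037, 0.0261]
tcp_rot: [2.24, 2.199, -0.005]
wrist_force: [-1.1, -15.5, 0.2]
width: -0.0
grip_force: 7.7
```

```bash
python3 - <<'E'
from h import *
a=read_camera("scene")["color"][150:270,210:360,::-1];b=read_camera("top")["color"][160:240,205:355,::-1]
cv2.imwrite("pics/f.png",cv2.resize(np.vstack([a,b]),None,fx=3,fy=3,interpolation=2))
E
```

```text
(no output)
```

View pics/f.png

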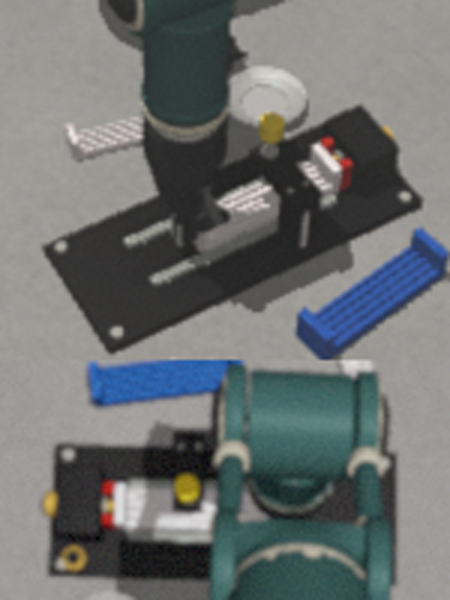

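The nose wall bears on both red stops (crop (330,160), top (115,505)), the carrier is flat and the knob is up. One small addition, then hand in.

Request:
drive_tool([
  [0,0,0,0.0004,0,0,0],
  [0,0,0,0,0,0,0],
  [0,0,0,0,0,0,0],
  [0,0,0,0,0,0,0],
  [0,0,0,0,0,0,0],
  [0,0,0,0,0,0,0],
])

```text
time: 14.33
tool_pos: [0.5595, -0.0037, 0.0261]
tcp_rot: [2.239, 2.199, -0.006]
wrist_force: [-0.7, -17.2, -0.8]
width: 0.001
grip_force: 8.4
```

```bash
python3 -c "
from workcell import workorder
print(workorder.finish_job())"
```

```text
the job is handed in; nothing more can be done
None
```

The gauge foot was pressed on to the carrier's bed for over a second and sprang back up, and the carrier is held on both red stops with about 17 N against the plunger; the job is handed in, but no verdict came back.

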